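Find the power module with something loose inside

ROBOT

A 6-joint arm with a two-finger parallel gripper is mounted at the origin on the work surface. World frame = base frame: x ahead of the robot, y to its left, z up, the work surface at z = 0. Lengths are in m, angles in degrees, forces in N, time in s.
With the tool pointing down it reaches from about 0.375 to 0.825 m from the base axis. Payload 5.5 kg.
Tool frame: the origin (TCP) lies at the very end of the fingers, on their centre line; the grasp point (between the pads) lies 19 mm behind it; z points along the fingers, y is the direction in which the jaws open and shut (so a half turn about z gives the same grasp; the last joint's range is limited). The gripper opens to 85 mm and grips with 20 to 120 N. Pads are 22 mm wide; open, the fingers measure 114 mm over their backs; the gripper's body (76 mm by 85 mm) begins 54 mm behind the grasp point. The pads swing forward as they close: fully open they stand 13 mm farther back than shut.
Start: joints at [73.912, 17.962, -2.699, 69.339, 0, 90], TCP at [0.166, 0.576, 0.205] pointing down, gripper open.
Joint ranges: [-152.73, 152.73], [-39.44, 99.34], [-58.76, 71.6], [-118.89, 123.64], [-81.53, 83.1], [-180, 180]. Speed limits (degrees/s): [136.94, 136.94, 172.46, 180, 180, 180].

INTERFACE

Orientations are given as [roll, pitch, yaw] about the fixed x, y, z axes, in that order (R = Rz(yaw) Ry(pitch) Rx(roll)).
In Python, from workcell import * gives the robot as it stands.
- The arm moves only by the shell command python3 -m inch 'ROWS' [FORCE]. ROWS is JSON, a list of rows, each a list of 3 entries, a list of its own where there are three numbers: the opening, from -1 (shut) to 1 (fully open), so that 0 is half open, then the shift along the tool's x, y, z in m, then the turn, a rotation vector about the tool's x, y, z in rad. In form: [[hand, [tx, ty, tz], [ax, ay, az]], ...]. A call has 1 to 5 rows; each row is the pose to reach, as a shift and turn from the pose measured when the call began, along the tool's axes at that moment; what a row does not reach only later rows make up. A row lasts 1/12 s, in which the tool goes at most 41.7 mm and 7.16 degrees, less where a joint would pass 70% of its speed; a pose out of reach is approached as far as the arm can. A call with a gripper value outside its range is refused whole. The fingers move at their own pace and stop on an object; FORCE is the grip in N (left out, the last holds). Time passes only in rows, so rows that repeat a pose let the fingers close. It gives the time, the measured TCP pose, the force and the opening at its end, in the units of the state.
- sense(): the state, without advancing time (a new reading comes with each control period).
- camera(name): name is "scene" or "top" or "wrist"; returns the picture (384x512x3 uint8, red, green, blue); there is no depth.
- get_calibration(name): a dict with "fx", "fy", "cx", "cy" (pixels), "origin" and "attitude" of the camera in the world. Camera axes: x right, y up, looking along -z (the intrinsics and any distortion apply to the point x, -y, -z); pixel columns grow to the right and rows downward; lengths in m; the calibration is good to about 2 mm. A picture is of the moment at which its call begins: read the wrist's pose just before it. get_calibration takes no time and is no camera call; for the wrist camera it gives the pose at the moment of the call.
- sign_off(): hands the job in, once; it reports no verdict.
Trained networks look in the newest picture that a camera, given by its name, has taken for a name from the list of things; names that differ only in an ending like _2 or _b are one class to them, and where a whole thing is asked for, a point or a joint stands for the part that bears it (a point fixed in the world has none). Each returns a list of dicts, best first, with "confidence" (0 to 1); they miss things now and then, are a little off and sometimes report something else, mostly with a low value. They report only what shows in the picture. A call takes as long as a camera call. They do not tell look-alikes from the thing itself.
- search_frame(name, camera): "pixel" ([column, row] in pixels, amid what is visible of it).
The state is a dict: "clock": time; "joints": joint angles; "dq": joint speeds; "effort": joint torques, N m; "ee_pos": TCP position; "ee_rot": TCP orientation; "force": force on the tool from outside, world axes, zero at the start; "wrist_torque": the same for the moment, N m; "finger_gap": finger opening in m.
Only numpy, scipy, OpenCV 4.12 (cv2) and the standard library are available. Lean on these libraries where they do the work, as an engineer would, in place of code of your own. Each camera call takes 0.05 s, during which the arm holds its last target.

TASK

One of the three sealed power modules on the bench has a part loose inside: lift them off the bench one at a time and shake each until you find the one that rattles, setting any silent one back upright where it stood. Then hold the rattling module out, level, about 20 cm above the middle of the repair mat that has no circuit board on it, and finish there still holding it in the gripper. Leave everything else on the bench where it is.

Things in the scene. Friction and masses are not known exactly. Their poses are not given: they have to be found in the camera images.
- module_a_mid (a point): sealed power module, closed dark grey plastic case 130 mm long (its x), 56 wide (its y), 48 high, flat sides, blank metal plate and four screws on the lid. The point is its middle, 24 mm above the underside. It stands upright in a rough row of three alike, length within 0.4 rad of world x. 0.25 to 0.6 kg, weights differ, so weight does not tell which one is faulty.
- module_b_mid (a point): sealed power module, closed dark grey plastic case 130 mm long (its x), 56 wide (its y), 48 high, flat sides, blank metal plate and four screws on the lid. The point is its middle, 24 mm above the underside. It stands upright in a rough row of three alike, length within 0.4 rad of world x. Exactly one of the three, any of them, has a 120 g part loose inside; in the others nothing moves.
- module_c_mid (a point): sealed power module, closed dark grey plastic case 130 mm long (its x), 56 wide (its y), 48 high, flat sides, blank metal plate and four screws on the lid. The point is its middle, 24 mm above the underside. It stands upright in a rough row of three alike, length within 0.4 rad of world x. The loose part has about 45 mm of play each way along x; tilt an end 0.5 rad down and it slides there, and stays.
- mat_a_top (a point): one of two identical anti-static repair mats at the far side of the bench, a flat dark grey-green rubber sheet 160 mm (along x) by 220 mm (along y), 3 mm thick, fixed. This point is the middle of its upper face. A circuit board lies on one of the two; the other is free.
- mat_b_top (a point): one of two identical anti-static repair mats at the far side of the bench, a flat dark grey-green rubber sheet 160 mm (along x) by 220 mm (along y), 3 mm thick, fixed. This point is the middle of its upper face. A circuit board lies on one of the two; the other is free.
- board_mid (a point): green circuit board, 100 by 160 mm, up to 20 mm high, lying flat on one of the two mats within 15 mm of its middle; this point is the middle of the board, 5 mm above its underside. A bystander.
- solder_mid (a point): spool of solder wire standing on end between the two mats, 48 mm across, 42 mm high; the point is its middle. A bystander.
- flux_mid (a point): small amber flux jar, 30 mm across, 42 mm high, between two of the modules; the point is its middle. A bystander.
- box_mid (a point): small lidded pale plastic parts box, 50 by 30 mm, 28 mm high, between two of the modules; the point is its middle. A bystander.
- screwdriver_grip (a point): screwdriver 190 mm long lying to the left of the modules; the point is in its handle. A bystander.
- pump_mid (a point): blue desoldering pump, 20 mm thick and 180 mm long, lying to the right of the modules; the point is the middle of its barrel. A bystander.
- meter_mid (a point): hand-held multimeter, 185 by 88 mm, 45 mm high, lying on its back at the far left; the point is its middle. A bystander.
Mind the look-alikes: they are no part of the job. Leave any red look-alike of the part that bears module_b_mid alone. Leave any green look-alike of the part that bears module_a_mid alone.

How it is judged:
By the outcome, as a careful person would: the job done as asked, in the order asked, and still so for the second after the job is handed in, while the arm keeps its last pose, push and grip.
It also fails if it takes over 72 s, if anything falls off the work surface, if the arm or the gripper's body presses on something with over 40 N, if the wrist force passes 120 N, or if a joint passes its speed limit or range.

## Working session

There is one attempt and no reset: what is moved stays moved. The work goes in short steps, Python scripts to look and compute and a shell command to move; the robot and the scene stay as the last step left them, time stands still between calls to the robot, and variables do not carry over. Pictures are saved under pics/ and viewed, and the job is handed in when it is done.

```bash
ls; mkdir -p pics; python3 - <<'E'
from workcell import *
import cv2
print(sense())
for n in ["scene","top","wrist"]:
    print(n,get_calibration(n))
    im=camera(n); cv2.imwrite(f"pics/{n}0.png",im[:,:,::-1])
for n in ["module_a_mid","mat_a_top","board_mid","flux_mid","box_mid","solder_mid","pump_mid","meter_mid"]:
    print(n,[(r["pixel"],round(r["confidence"],2)) for r in search_frame(n,"top")])
E
```

```text
pics
{'clock': 0.0, 'joints': array([ 7.39128489e+01,  1.80026301e+01, -2.75503840e+00,  6.93382729e+01,
       -2.90170206e-04,  9.00012384e+01]), 'dq': array([ 0.01504633, -0.06660788, -0.14746894,  0.06197825, -0.03291082,
        0.04279111]), 'effort': array([-7.35999379e-06, -5.39593613e+01,  3.39745259e+01,  1.89742068e-02,
        1.49562061e-04,  8.05392403e-06]), 'ee_pos': array([0.16609026, 0.5759114 , 0.20394472]), 'ee_rot': array([-1.79904059e+02,  2.92243446e-04,  1.63911611e+02]), 'force': array([-0.16563722,  0.31390196,  0.52779763]), 'wrist_torque': array([ 0.01477456,  0.00682039, -0.03734947]), 'finger_gap': 0.08553188283979375}
scene {'fx': 447.9708715703736, 'fy': 447.9708715703736, 'cx': 255.2889172063024, 'cy': 185.80838611069163, 'origin': array([1.21759054, 0.57983232, 0.89029131]), 'attitude': array([ 48.92403864,   0.92892621, 125.99186782])}
top {'fx': 439.0535751884061, 'fy': 439.0535751884061, 'cx': 251.0666927691709, 'cy': 185.10178272689433, 'origin': array([0.17881964, 0.00538824, 1.69291106]), 'attitude': array([  9.50427118,  -0.59667421, -88.49451633])}
wrist {'fx': 279.46594846593, 'fy': 279.46594846593, 'cx': 255.70807717056482, 'cy': 191.9247518463468, 'origin': array([0.10377352, 0.59347424, 0.37337351]), 'attitude': array([-1.51184429e+01,  1.57962081e-02,  7.39101808e+01])}
module_a_mid [([360.9, 142.0], 0.96), ([247.5, 190.6], 0.82)]
mat_a_top [([303.3, 126.9], 0.77)]
board_mid [([303.0, 139.7], 0.7)]
flux_mid []
box_mid [([277.4, 179.3], 0.63)]
solder_mid []
pump_mid [([339.5, 188.7], 0.66)]
meter_mid [([138.6, 135.8], 0.75), ([307.1, 193.0], 0.72)]
```

View pics/top0.png

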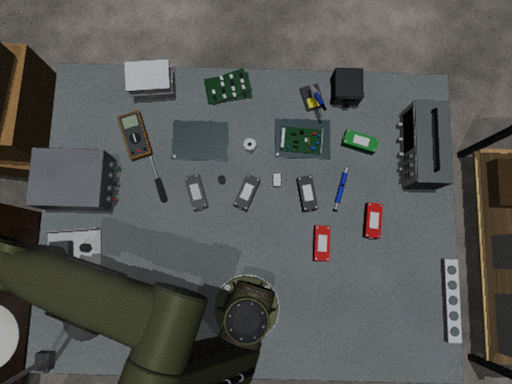

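View pics/scene0.png

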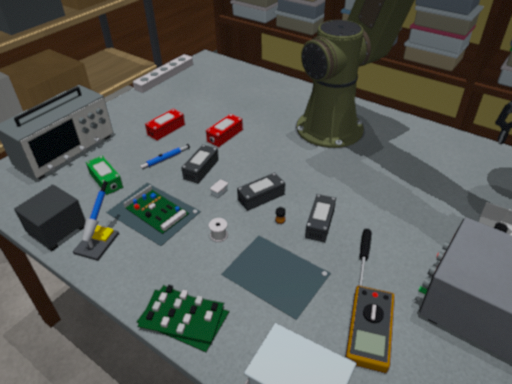

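View pics/wrist0.png

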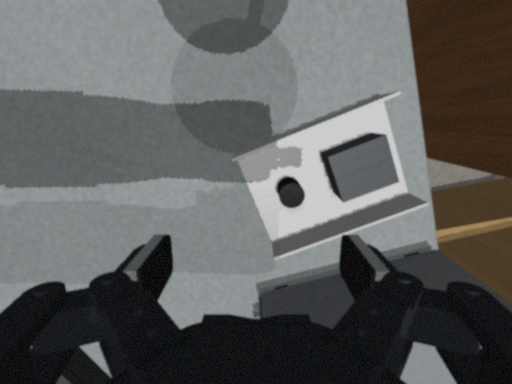

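The top view shows three dark modules at about (196,192), (247,192) and (307,193). The free mat is at (200,141), and the board lies on the mat at (303,139). The red and green look-alikes are separate from these.

```bash
cat > h.py <<'E'
from workcell import *
import numpy as np, cv2
from scipy.spatial.transform import Rotation as R
def px2w(n,px,z,cal=None):
    c=cal or get_calibration(n)
    px=np.atleast_2d(np.asarray(px,float))
    d=np.c_[(px[:,0]-c["cx"])/c["fx"],-(px[:,1]-c["cy"])/c["fy"],-np.ones(len(px))]
    d=R.from_euler("xyz",c["attitude"],degrees=True).apply(d)
    o=c["origin"]; return o+d*((z-o[2])/d[:,2])[:,None]
def w2px(n,p,cal=None):
    c=cal or get_calibration(n)
    q=R.from_euler("xyz",c["attitude"],degrees=True).inv().apply(np.atleast_2d(p)-c["origin"])
    return np.c_[c["cx"]+c["fx"]*q[:,0]/-q[:,2],c["cy"]-c["fy"]*q[:,1]/-q[:,2]]
E
python3 - <<'E'
from h import *
im=cv2.imread("pics/top0.png")
cv2.imwrite("pics/topz.png",cv2.resize(im[110:220,160:330],None,fx=4.7,fy=4.7,interpolation=cv2.INTER_CUBIC))
for nm,p,z in [("L",(196,192),.048),("M",(247,192),.048),("Rr",(307,193),.048),("mat",(200.5,141),.003),("flux",(222,180),.03),("box",(277,180),.028),("spool",(250,144),.042)]:
    print(nm,px2w("top",p,z)[0].round(3))
g=im.astype(int)
for (x,y) in [(196,192),(247,192),(307,193)]:
    w=im[y-25:y+25,x-22:x+22]; m=(w.max(2)<75).astype(np.uint8)
    m=cv2.morphologyEx(m,cv2.MORPH_CLOSE,np.ones((9,9)))
    n,l,s,c=cv2.connectedComponentsWithStats(m)
    k=1+np.argmax(s[1:,4]); ys,xs=np.nonzero(l==k)
    P=px2w("top",np.c_[xs+x-22,ys+y-25],.045)[:,:2]
    r=cv2.minAreaRect((P*1000).astype(np.float32)); print(s[k],r)
    # bright plate
    b=(w.max(2)>120)
    mm=np.zeros_like(m); mm[10:40,10:34]=b[10:40,10:34]
    n,l,s,c=cv2.connectedComponentsWithStats(mm); k=l[25,22]
    if k:
        ys,xs=np.nonzero(l==k);P=px2w("top",np.c_[xs+x-22,ys+y-25],.048)[:,:2]
        print("plate",s[k],cv2.minAreaRect((P*1000).astype(np.float32)),P.mean(0))
E
```

```text
L [0.422 0.203 0.048]
M [0.428 0.01  0.048]
Rr [ 0.43  -0.217  0.048]
mat [0.634 0.2   0.003]
flux [0.474 0.108 0.03 ]
box [ 0.481 -0.104  0.028]
spool [0.617 0.004 0.042]
[ 13   8  22  37 202] ((420.4613342285156, 200.75198364257812), (136.88693237304688, 55.971248626708984), 17.82634735107422)
plate [ 15  16  13  18 146] ((424.78216552734375, 206.906982421875), (62.95191955566406, 33.61749267578125), 18.46749496459961) [0.42449163 0.20686184]
[  8   9  28  36 382] ((424.9525451660156, 11.673309326171875), (58.56221008300781, 136.0145721435547), 67.36940002441406)
plate [ 14  16  15  18 149] ((430.3476867675781, 11.828311920166016), (35.59077453613281, 61.70368194580078), 65.39244842529297) [0.42988675 0.01257231]
[ 11   8  22  37 389] ((428.48541259765625, -216.040771484375), (133.890380859375, 61.1608772277832), 11.204598426818848)
plate [ 17  16  12  17 149] ((433.1539611816406, -218.6811981201172), (62.776180267333984, 34.5221061706543), 10.438638687133789) [ 0.43332814 -0.21896661]
```

View pics/topz.png

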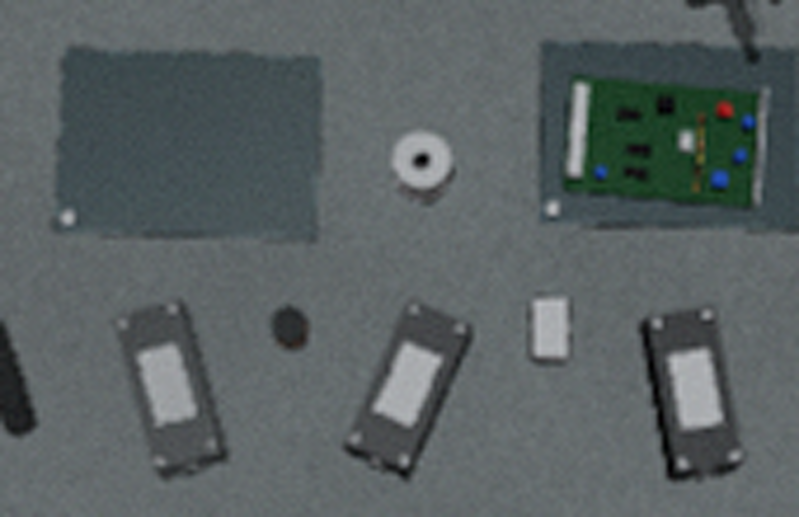

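```bash
cat >> h.py <<'E'
def plan(pos,yaw,tilt=0.0):
    """tilt rad about tool y"""
    s=sense(); Rc=R.from_euler("xyz",s["ee_rot"],degrees=True)
    Rt=R.from_euler("xyz",[180,0,yaw],degrees=True)*R.from_rotvec([0,tilt,0])
    sh=Rc.inv().apply(np.array(pos)-s["ee_pos"]); rv=(Rc.inv()*Rt).as_rotvec()
    print("shift",sh.round(4).tolist(),"turn",rv.round(3).tolist(),"rows>=",max(np.linalg.norm(sh)/.0417,np.degrees(np.linalg.norm(rv))/7.16).round(1))
def st():
    s=sense(); print({k:np.round(s[k],3).tolist() for k in ["clock","ee_pos","ee_rot","force","wrist_torque","finger_gap","joints"]})
def look(name,z=.048,near=None):
    """wrist picture; plate/case rect near a world point"""
    c=get_calibration("wrist"); im=camera("wrist")[:,:,::-1]; cv2.imwrite(f"pics/{name}.png",im)
    if near is None: return
    p=w2px("wrist",[*near,z],c)[0]; print("expected px",p.round(1))
    hsv=cv2.cvtColor(np.ascontiguousarray(im),cv2.COLOR_BGR2HSV)
    g=im.max(2); m=(g<95).astype(np.uint8)
    b=(g>110).astype(np.uint8)
    n,l,s,cc=cv2.connectedComponentsWithStats(b)
    for k in range(1,n):
        if s[k,4]>300 and np.linalg.norm(cc[k]-p)<60:
            ys,xs=np.nonzero(l==k); P=px2w("wrist",np.c_[xs,ys],z,c)[:,:2]
            print("plate",s[k].tolist(),cv2.minAreaRect((P*1000).astype(np.float32)))
E
python3 -c "
from h import *
plan([.424,.206,.19],198)"
```

```text
shift [-0.3503, -0.2846, 0.0148] turn [0.0, 0.0, -0.595] rows>= 10.8
```

```bash
A='x'; python3 -m inch '[[1,[-0.175,-0.1,0.005],[0,0,0]],[1,[-0.175,-0.1,0.005],[0,0,0]],[1,[-0.175,-0.1,0.005],[0,0,0]],[1,[-0.175,-0.1,0.005],[0,0,0]],[1,[-0.175,-0.1,0.005],[0,0,0]]]'
python3 -c "
from h import *
plan([.424,.206,.19],198)"
```

```text
clock: 0.97
ee_pos: [0.308, 0.4299, 0.1999]
ee_rot: [-180.0, 0.0, 163.9]
force: [0.3, 0.4, -1.0]
finger_gap: 0.0857
shift [-0.1736, -0.183, 0.01] turn [-0.0, 0.001, -0.595] rows>= 6.1
```

```bash
python3 -m inch '[[1,[-0.174,-0.183,0.01],[0,0,-0.595]],[1,[-0.174,-0.183,0.01],[0,0,-0.595]],[1,[-0.174,-0.183,0.01],[0,0,-0.595]],[1,[-0.174,-0.183,0.01],[0,0,-0.595]],[1,[-0.174,-0.183,0.01],[0,0,-0.595]]]'
python3 -c "
from h import *
st(); plan([.424,.206,.19],198); look('w1',.048,(.424,.206))"
```

```text
clock: 1.38
ee_pos: [0.3939, 0.2651, 0.1929]
ee_rot: [-180.0, 0.1, -163.7]
force: [0.4, -0.4, 0.5]
finger_gap: 0.0854
{'clock': 1.383, 'ee_pos': [0.394, 0.265, 0.193], 'ee_rot': [-179.99, 0.065, -163.732], 'force': [0.361, -0.397, 0.463], 'wrist_torque': [-0.038, -0.125, 0.025], 'finger_gap': 0.085, 'joints': [33.959, 4.783, -20.557, 64.602, -0.029, 17.691]}
shift [-0.0123, -0.0651, 0.0029] turn [-0.0, 0.001, -0.03] rows>= 1.6
expected px [200.2 185.6]
plate [178, 161, 38, 55, 1691] ((428.0078430175781, 203.56947326660156), (64.81733703613281, 38.62024688720703), 18.951753616333008)
```

View pics/w1.png

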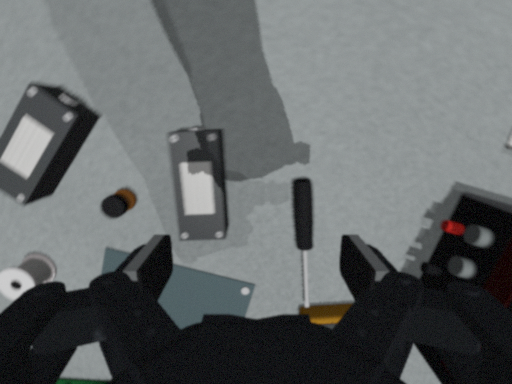

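The wrist view shows the left module's plate at (198,187), with the flux jar to its left and the screwdriver to its right. I'll move above the module and look again.

```bash
python3 -m inch '[[1,[-0.014,-0.065,0.04],[0,0,-0.04]],[1,[-0.014,-0.065,0.04],[0,0,-0.04]],[1,[-0.014,-0.065,0.04],[0,0,-0.04]],[1,[-0.014,-0.065,0.04],[0,0,-0.04]]]'
python3 -c "
from h import *
st(); look('w2',.048,(.427,.205));plan([.427,.205,.010],198.7)"
```

```text
clock: 1.77
ee_pos: [0.4279, 0.1995, 0.152]
ee_rot: [-179.7, -0.1, -161.5]
force: [-0.3, 0.1, 1.5]
finger_gap: 0.0857
{'clock': 1.767, 'ee_pos': [0.428, 0.2, 0.152], 'ee_rot': [-179.696, -0.053, -161.476], 'force': [-0.259, 0.121, 1.522], 'wrist_torque': [0.039, 0.004, 0.036], 'finger_gap': 0.086, 'joints': [25.222, 6.075, -24.635, 59.378, -0.296, 6.698]}
expected px [262.7 184.5]
plate [0, 0, 512, 329, 106366] ((437.671630859375, 188.0360870361328), (333.920166015625, 563.3234252929688), 18.444923400878906)
plate [245, 154, 37, 62, 2129] ((427.838134765625, 205.29173278808594), (63.16794204711914, 36.19224166870117), 18.555278778076172)
shift [-0.0002, 0.005, 0.1428] turn [-0.005, 0.0, -0.001] rows>= 3.4
```

View pics/w2.png

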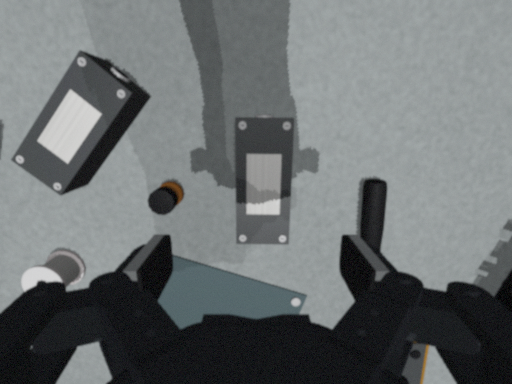

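The left module is now centred at (264,183) and aligned with the jaws. Descending to grasp it.

```bash
python3 -m inch '[[1,[-0.001,0.006,0.03],[-0.005,0,0]],[1,[-0.001,0.006,0.06],[-0.005,0,0]],[1,[-0.001,0.006,0.095],[-0.005,0,0]],[1,[-0.001,0.006,0.125],[-0.005,0,0]],[1,[-0.001,0.006,0.142],[-0.005,0,0]]]' 60
python3 -m inch '[[1,[0,0,0],[0,0,0]]]'
python3 -c "
from h import *
st(); plan([.428,.2053,.010],198.6)"
```

```text
clock: 2.23
ee_pos: [0.4257, 0.2072, 0.0086]
ee_rot: [180.0, -0.1, -161.2]
force: [-0.4, 0.0, -0.7]
finger_gap: 0.0855
clock: 2.32
ee_pos: [0.4232, 0.2075, 0.0062]
ee_rot: [180.0, -0.3, -161.1]
force: [-0.5, -0.3, 0.5]
finger_gap: 0.0852
{'clock': 2.317, 'ee_pos': [0.423, 0.208, 0.006], 'ee_rot': [179.989, -0.33, -161.149], 'force': [-0.463, -0.255, 0.463], 'wrist_torque': [-0.011, 0.064, 0.009], 'finger_gap': 0.085, 'joints': [26.086, 14.934, -35.416, 39.976, 0.052, 7.234]}
shift [-0.0038, -0.0037, -0.0039] turn [0.0, -0.006, 0.004] rows>= 0.2
```

```bash
python3 -m inch '[[1,[-0.004,-0.003,-0.004],[0,-0.006,0.004]],[1,[-0.004,-0.003,-0.004],[0,-0.006,0.004]],[1,[-0.004,-0.003,-0.004],[0,-0.006,0.004]]]'
python3 -c "
from h import *
st(); plan([.428,.2053,.010],198.6)"
```

```text
clock: 2.57
ee_pos: [0.4297, 0.2074, 0.0121]
ee_rot: [180.0, 0.2, -161.3]
force: [0.6, 0.1, -0.7]
finger_gap: 0.0851
{'clock': 2.567, 'ee_pos': [0.43, 0.207, 0.012], 'ee_rot': [179.959, 0.22, -161.342], 'force': [0.61, 0.125, -0.701], 'wrist_torque': [0.031, 0.005, -0.022], 'finger_gap': 0.085, 'joints': [25.75, 14.569, -34.926, 40.282, 0.014, 7.092]}
shift [0.0023, -0.0014, 0.0021] turn [0.001, 0.004, 0.001] rows>= 0.1
```

Good enough; closing.

```bash
python3 -m inch '[[-1,[0.002,-0.002,0],[0,0.002,0]],[-1,[0.002,-0.002,0],[0,0.002,0]],[-1,[0.002,-0.002,0],[0,0.002,0]],[-1,[0.002,-0.002,0],[0,0.002,0]],[-1,[0.002,-0.002,0],[0,0.002,0]]]' 70
python3 -c "
from h import *
st()"
```

```text
clock: 2.98
ee_pos: [0.4294, 0.2054, 0.0139]
ee_rot: [179.9, 0.2, -161.4]
force: [-3.0, -1.0, 13.3]
finger_gap: 0.0534
{'clock': 2.983, 'ee_pos': [0.429, 0.205, 0.014], 'ee_rot': [179.912, 0.234, -161.362], 'force': [-2.958, -0.958, 13.346], 'wrist_torque': [-0.181, 0.733, -0.022], 'finger_gap': 0.053, 'joints': [25.519, 14.311, -34.987, 40.459, 0.059, 6.881]}
```

```bash
python3 -m inch '[[-1,[0,0,-0.02],[0,0,0]],[-1,[0,0,-0.06],[0,0,0]],[-1,[0,0,-0.1],[0,0,0]],[-1,[-0.03,0,-0.14],[0,0,0]],[-1,[-0.06,0,-0.18],[0,0,0]]]' 70
python3 -m inch '[[-1,[0,0,0],[0,0,0]],[-1,[0,0,0],[0,0,0]],[-1,[0,0,0],[0,0,0]]]'
python3 -c "
from h import *
st(); look('w3');plan([.486,.224,.2],198.6,.6)"
```

```text
clock: 3.4
ee_pos: [0.4755, 0.2204, 0.183]
ee_rot: [179.9, 0.2, -161.4]
force: [1.8, 0.7, -2.6]
finger_gap: 0.053
clock: 3.65
ee_pos: [0.4748, 0.22, 0.1824]
ee_rot: [179.9, 0.2, -161.4]
force: [-0.5, 0.2, -3.5]
finger_gap: 0.053
{'clock': 3.65, 'ee_pos': [0.475, 0.22, 0.182], 'ee_rot': [179.921, 0.156, -161.379], 'force': [-0.515, 0.171, -3.492], 'wrist_torque': [0.022, 0.09, -0.031], 'finger_gap': 0.053, 'joints': [24.821, 10.187, -15.697, 63.953, 0.061, 6.2]}
shift [-0.0129, 0.0003, -0.0185] turn [0.001, 0.601, 0.001] rows>= 4.8
```

View pics/w3.png

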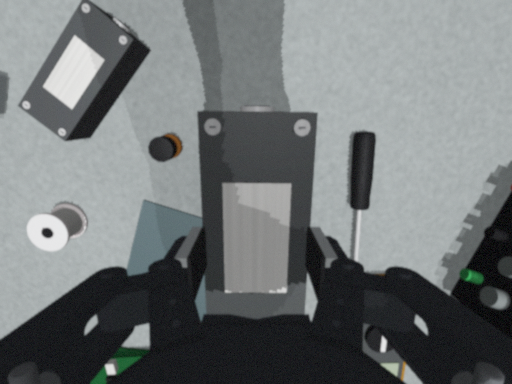

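The module is held squarely and weighs about 3.5 N. Tilting it one way, then the other, and reading the torque each time it's level.

```bash
python3 -m inch '[[-1,[-0.01,0,-0.02],[0,0.62,0]],[-1,[-0.01,0,-0.02],[0,0.62,0]],[-1,[-0.01,0,-0.02],[0,0.62,0]],[-1,[-0.01,0,-0.02],[0,0.62,0]],[-1,[-0.01,0,-0.02],[0,0.62,0]]]' 
for i in 1 2 3 4; do python3 -m inch '[[-1,[0,0,0],[0,0,0]]]' >/dev/null; python3 -c "
from h import *
s=sense();print(s['force'].round(2),s['wrist_torque'].round(3),s['ee_rot'].round(1),s['dq'].round(1))"; done
python3 -c "
from h import *
st();plan([.486,.224,.2],198.6,0)"
```

```text
clock: 4.12
ee_pos: [0.4829, 0.2226, 0.2015]
ee_rot: [179.9, -35.3, -161.3]
force: [2.8, -0.1, -1.2]
finger_gap: 0.0531
[ -0.82  -0.3  -11.07] [ 0.48  -1.4   -0.054] [-179.9  -37.2 -161.4] [  0.2  -8.5 -10.8  -9.7  -0.3   0.4]
[ 0.56 -0.76 -0.17] [ 0.279 -0.946  0.025] [-179.9  -37.7 -161.5] [-0.3 16.2  2.6  1.7 -0.1 -0.2]
[ 0.13  0.36 -3.16] [ 0.306 -0.954  0.036] [-179.8  -38.2 -161.5] [0.1 2.6 0.6 0.  0.1 0. ]
[-0.36 -0.96 -2.68] [ 0.346 -0.91  -0.007] [-179.8  -38.3 -161.5] [ 0.   1.2 -2.2 -1.4 -0.   0. ]
{'clock': 4.45, 'ee_pos': [0.48, 0.221, 0.173], 'ee_rot': [-179.792, -38.333, -161.537], 'force': [-0.357, -0.958, -2.68], 'wrist_torque': [0.346, -0.91, -0.007], 'finger_gap': 0.053, 'joints': [22.966, 48.356, 29.244, 109.147, 2.584, 3.534]}
shift [0.0113, 0.001, -0.0258] turn [-0.003, -0.669, -0.001] rows>= 5.4
```

```bash
python3 -m inch '[[-1,[0.01,0,-0.026],[0,-0.669,0]],[-1,[0.01,0,-0.026],[0,-0.669,0]],[-1,[0.01,0,-0.026],[0,-0.669,0]],[-1,[0.01,0,-0.026],[0,-0.669,0]],[-1,[0.01,0,-0.026],[0,-0.669,0]]]' 
python3 -c "
from h import *
plan([.486,.224,.2],198.6,0)"
```

```text
clock: 4.87
ee_pos: [0.4872, 0.2234, 0.2024]
ee_rot: [-179.9, -1.7, -161.4]
force: [0.4, 0.2, -1.1]
finger_gap: 0.0525
shift [0.0008, 0.0009, 0.0024] turn [-0.002, -0.03, -0.0] rows>= 0.2
```

```bash
python3 -m inch '[[-1,[0,0,0],[0,-0.03,0]],[-1,[0,0,0],[0,-0.03,0]]]' 
for i in 1 2 3 4 5; do python3 -m inch '[[-1,[0,0,0],[0,0,0]]]' >/dev/null; python3 -c "
from h import *
s=sense();print(s['force'].round(2),s['wrist_torque'].round(3),s['ee_rot'].round(1),s['dq'].round(1))"; done
python3 -c "
from h import *
st();plan([.486,.224,.2],198.6,-.6)"
```

```text
clock: 5.03
ee_pos: [0.4831, 0.2219, 0.2061]
ee_rot: [-179.9, 0.4, -161.4]
force: [0.3, -0.7, -1.8]
finger_gap: 0.0529
[ 0.04  0.13 -3.59] [-0.051  0.022  0.044] [-180.     0.6 -161.4] [ 0.3 -7.8 -4.7 -0.1  0.1  0.1]
[-0.08  0.23 -3.11] [-0.     0.023  0.004] [-180.     0.8 -161.4] [ 0.  -1.9 -0.  -0.1  0.  -0. ]
[-0.15  1.16 -3.01] [-0.036 -0.038  0.077] [-180.     0.8 -161.4] [-0.1 -0.7  0.9  0.8  0.1 -0.1]
[ 0.11 -0.58 -4.11] [0.013 0.001 0.028] [-180.     0.8 -161.4] [-0.1  0.8  1.3  0.5  0.1 -0.1]
[-0.27 -0.04 -3.44] [0.02  0.001 0.021] [-180.     0.8 -161.4] [-0.2  1.3  1.4  0.5  0.1  0. ]
{'clock': 5.45, 'ee_pos': [0.483, 0.222, 0.212], 'ee_rot': [-179.989, 0.806, -161.373], 'force': [-0.275, -0.041, -3.437], 'wrist_torque': [0.02, 0.001, 0.021], 'finger_gap': 0.053, 'joints': [24.752, 9.722, -12.368, 67.109, -0.097, 6.124]}
shift [-0.003, 0.0009, 0.0119] turn [-0.0, -0.586, 0.001] rows>= 4.7
```

```bash
python3 -m inch '[[-1,[0,0,0.01],[0,-0.61,0]],[-1,[0,0,0.01],[0,-0.61,0]],[-1,[0,0,0.01],[0,-0.61,0]],[-1,[0,0,0.01],[0,-0.61,0]],[-1,[0,0,0.01],[0,-0.61,0]]]' 
for i in 1 2 3 4; do python3 -m inch '[[-1,[0,0,0],[0,0,0]]]' >/dev/null; python3 -c "
from h import *
s=sense();print(s['force'].round(2),s['wrist_torque'].round(3),s['ee_rot'].round(1),s['dq'].round(1))"; done
python3 -c "
from h import *
st();plan([.486,.224,.2],198.6,0)"
```

```text
clock: 5.87
ee_pos: [0.483, 0.2219, 0.2014]
ee_rot: [-180.0, 36.0, -161.4]
force: [-0.5, 1.0, -2.8]
finger_gap: 0.0529
[-3.11 -1.15 -6.79] [-0.566  1.512 -0.062] [-179.8   35.3 -161.2] [-0.3  3.   8.8  9.4  0.9 -0.1]
[ 1.2  0.1 -1.1] [-0.255  0.743  0.039] [-179.8   35.1 -161.2] [ 0.4 -1.6 -8.4 -1.5 -0.1  0.1]
[-1.14 -0.1  -2.84] [-0.281  0.858 -0.043] [-179.8   34.8 -161.2] [ 0.   0.9  2.2  0.8  0.2 -0. ]
[ 0.67 -0.26 -1.52] [-0.267  0.847  0.053] [-179.8   34.7 -161.2] [-0.1  1.7  2.3  1.9  0.2 -0.1]
{'clock': 6.2, 'ee_pos': [0.471, 0.216, 0.187], 'ee_rot': [-179.762, 34.682, -161.164], 'force': [0.674, -0.255, -1.525], 'wrist_torque': [-0.267, 0.847, 0.053], 'finger_gap': 0.053, 'joints': [28.666, -18.34, -52.934, 21.153, -5.811, 8.112]}
shift [-0.0213, 0.0025, -0.001] turn [-0.003, 0.605, 0.003] rows>= 4.8
```

```bash
python3 -m inch '[[-1,[-0.021,0,0],[0,0.605,0]],[-1,[-0.021,0,0],[0,0.605,0]],[-1,[-0.021,0,0],[0,0.605,0]],[-1,[-0.021,0,0],[0,0.605,0]],[-1,[-0.021,0,0],[0,0.605,0]]]' 
python3 -m inch '[[-1,[0,0,0],[0,0,0]],[-1,[0,0,0],[0,0,0]]]' 
for i in 1 2 3 4 5; do python3 -m inch '[[-1,[0,0,0],[0,0,0]]]' >/dev/null; python3 -c "
from h import *
s=sense();print(s['force'].round(2),s['wrist_torque'].round(3),s['ee_rot'].round(1),s['dq'].round(1))"; done
python3 -c "
from h import *
st();plan([.429,.2054,.06],198.64,0)"
```

```text
clock: 6.62
ee_pos: [0.4914, 0.2233, 0.2016]
ee_rot: [-179.8, -0.0, -161.3]
force: [1.4, 0.8, -2.2]
finger_gap: 0.0527
clock: 6.78
ee_pos: [0.4959, 0.2248, 0.2005]
ee_rot: [-179.8, 0.0, -161.4]
force: [0.1, 0.3, -3.5]
finger_gap: 0.0526
[ 0.68  0.21 -2.5 ] [-0.048  0.036  0.02 ] [-1.798e+02  1.000e-01 -1.614e+02] [-0.3  2.7  3.1 -1.4 -0.2  0.1]
[-0.49 -0.44 -2.13] [ 0.062 -0.013 -0.048] [-179.9    0.3 -161.4] [ 0.1 -2.  -1.1 -0.7 -0.1  0. ]
[-0.62  0.21 -2.35] [-0.011  0.027  0.045] [-179.9    0.5 -161.4] [ 0.1 -2.6 -1.5 -1.3 -0.   0.2]
[-0.39 -0.66 -2.36] [0.011 0.038 0.033] [-179.9    0.7 -161.4] [ 0.2 -3.1 -1.7 -0.8  0.1  0.1]
[ 0.92  0.52 -2.67] [-0.006  0.082 -0.011] [-179.9    0.9 -161.4] [ 0.1 -2.9 -1.6 -0.6 -0.1 -0. ]
{'clock': 7.2, 'ee_pos': [0.496, 0.225, 0.205], 'ee_rot': [-179.904, 0.884, -161.378], 'force': [0.918, 0.516, -2.672], 'wrist_torque': [-0.006, 0.082, -0.011], 'finger_gap': 0.053, 'joints': [24.527, 11.205, -11.445, 66.48, -0.187, 5.905]}
shift [0.0721, 0.003, 0.144] turn [-0.002, 0.015, -0.0] rows>= 3.9
```

```bash
cat >> h.py <<'E'
def samp(n=12):
    F=[];T=[]
    for i in range(n):
        camera("wrist"); s=sense(); F.append(s["force"]);T.append(s["wrist_torque"])
    F=np.array(F);T=np.array(T); my=np.radians(s["ee_rot"][2])
    tdir=R.from_euler("xyz",s["ee_rot"],degrees=True).apply([0,1,0])
    Ty=T@tdir
    print("F",F.mean(0).round(2),"T",T.mean(0).round(3),"Ttool_y %.3f +- %.3f (sd %.3f)"%(Ty.mean(),Ty.std()/n**.5,Ty.std()),s["ee_rot"].round(2),s["ee_pos"].round(3),"t",s["clock"].round(2),"dq",abs(s["dq"]).max().round(1))
E
python3 -c "
from h import *
samp(14); plan([.486,.224,.2],198.6,.6)"
```

```text
Traceback (most recent call last):
  File "h.py", line 42, in samp
    print("F",F.mean(0).round(2),"T",T.mean(0).round(3),"Ttool_y %.3f +- %.3f (sd %.3f)"%(Ty.mean(),Ty.std()/n**.5,Ty.std()),s["ee_rot"].round(2),s["ee_pos"].round(3),"t",s["clock"].round(2),"dq",abs(s["dq"]).max().round(1))
                                                                                                                                                                           ^^^^^^^^^^^^^^^^
AttributeError: 'float' object has no attribute 'round'
```

```bash
sed -i 's/s\["clock"\].round(2)/round(s["clock"],2)/' h.py
python3 -c "
from h import *
samp(14); plan([.486,.224,.2],198.6,.6)"
```

```text
F [ 0.06  0.14 -2.66] T [ 0.     0.01  -0.003] Ttool_y 0.009 +- 0.008 (sd 0.031) [-179.89    0.73 -161.39] [0.497 0.225 0.204] t 8.6 dq 0.1
shift [0.0106, 0.0022, 0.0037] turn [-0.002, 0.613, -0.0] rows>= 4.9
```

Torque about the tilt axis is near 0 after both tilts (0.002 and 0.009 ± 0.008 N m). A loose part would swing it by about 0.1 N m, so the left module is silent. Setting it back.

```bash
python3 -m inch '[[-1,[0.04,0.001,0.035],[-0.002,0.007,0]],[-1,[0.07,0.003,0.07],[-0.002,0.013,0]],[-1,[0.07,0.003,0.1],[-0.002,0.013,0]],[-1,[0.07,0.003,0.13],[-0.002,0.013,0]],[-1,[0.07,0.003,0.14],[-0.002,0.013,0]]]' 
python3 -c "
from h import *
camera('wrist');camera('wrist');st();plan([.429,.2054,.0165],198.64,0)"
```

```text
clock: 9.02
ee_pos: [0.4273, 0.2043, 0.059]
ee_rot: [-180.0, -0.4, -161.4]
force: [0.5, -0.0, -2.5]
finger_gap: 0.0524
{'clock': 9.117, 'ee_pos': [0.43, 0.205, 0.062], 'ee_rot': [-179.979, -0.218, -161.389], 'force': [0.349, -0.161, -2.57], 'wrist_torque': [-0.004, 0.008, -0.018], 'finger_gap': 0.053, 'joints': [25.539, 11.357, -31.303, 47.559, 0.006, 6.927]}
shift [0.0006, 0.0003, 0.0451] turn [-0.0, -0.004, -0.0] rows>= 1.1
```

```bash
python3 -m inch '[[-1,[0.001,0,0.018],[0,-0.004,0]],[-1,[0.001,0,0.032],[0,-0.004,0]],[-1,[0.001,0,0.041],[0,-0.004,0]],[-1,[0.001,0,0.045],[0,-0.004,0]],[-1,[0.001,0,0.045],[0,-0.004,0]]]' 
python3 -c "
from h import *
camera('wrist');camera('wrist');st();plan([.429,.2054,.0137],198.64,0)"
```

```text
clock: 9.53
ee_pos: [0.4296, 0.2054, 0.0172]
ee_rot: [-180.0, 0.1, -161.4]
force: [-0.3, -0.5, -2.0]
finger_gap: 0.0528
{'clock': 9.633, 'ee_pos': [0.43, 0.206, 0.018], 'ee_rot': [-179.988, 0.102, -161.395], 'force': [-0.359, -0.431, -2.461], 'wrist_torque': [-0.043, -0.014, -0.068], 'finger_gap': 0.053, 'joints': [25.57, 14.179, -34.534, 41.187, -0.024, 6.965]}
shift [0.0009, 0.0002, 0.004] turn [-0.0, 0.002, -0.001] rows>= 0.1
```

```bash
python3 -m inch '[[-1,[0.001,0,0.003],[0,0.002,0]],[-1,[0.001,0,0.005],[0,0.002,0]],[-1,[0.001,0,0.005],[0,0.002,0]]]' 
python3 -c "
from h import *
camera('wrist');st()"
```

```text
clock: 9.88
ee_pos: [0.4301, 0.2057, 0.014]
ee_rot: [180.0, 0.1, -161.4]
force: [-1.3, -0.3, 5.6]
finger_gap: 0.0527
{'clock': 9.933, 'ee_pos': [0.43, 0.206, 0.014], 'ee_rot': [180.0, 0.117, -161.395], 'force': [-0.909, -0.602, 6.079], 'wrist_torque': [-0.066, 0.304, 0.043], 'finger_gap': 0.053, 'joints': [25.571, 14.472, -34.742, 40.67, -0.014, 6.966]}
```

On the bench, with 6 N of contact force. Opening and retreating.

```bash
python3 -m inch '[[1,[0,0,0],[0,0,0]],[1,[0,0,0],[0,0,0]],[1,[0,0,0],[0,0,0]],[1,[0,0,0],[0,0,0]]]' 
python3 -m inch '[[1,[0,0,-0.03],[0,0,0]],[1,[0,0,-0.07],[0,0,0]],[1,[0,0,-0.11],[0,0,0]],[1,[0,0,-0.14],[0,0,0]],[1,[0,0,-0.145],[0,0,0]]]' 
python3 -c "
from h import *
st();look('w4',.048,(.428,.2053));plan([.430,.0125,.15],157)"
```

```text
clock: 10.27
ee_pos: [0.4303, 0.2058, 0.0142]
ee_rot: [180.0, 0.1, -161.4]
force: [0.4, -0.7, -0.2]
finger_gap: 0.0852
clock: 10.68
ee_pos: [0.4332, 0.2072, 0.1648]
ee_rot: [179.9, 0.6, -161.4]
force: [0.7, 0.2, -0.1]
finger_gap: 0.0853
{'clock': 10.683, 'ee_pos': [0.433, 0.207, 0.165], 'ee_rot': [179.935, 0.628, -161.397], 'force': [0.696, 0.201, -0.06], 'wrist_torque': [0.051, -0.056, -0.028], 'finger_gap': 0.085, 'joints': [25.576, 5.776, -23.219, 60.374, -0.012, 6.972]}
expected px [256.3 174.4]
plate [0, 0, 512, 329, 105605] ((450.35113525390625, 194.01681518554688), (351.6647644042969, 582.163330078125), 18.65187644958496)
plate [238, 144, 35, 61, 2004] ((428.95660400390625, 204.17849731445312), (63.91748046875, 36.388309478759766), 18.55645751953125)
shift [0.0647, -0.1835, 0.0124] turn [0.004, 0.009, 0.726] rows>= 5.8
```

View pics/w4.png

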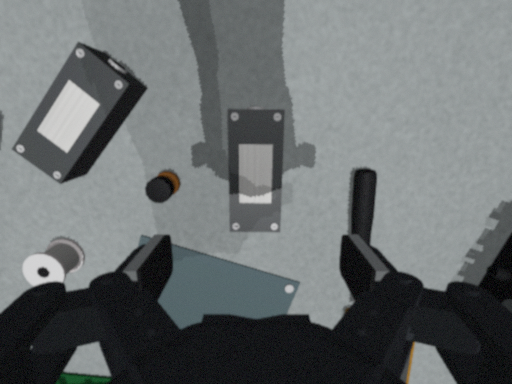

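The left module is back upright at (256,173), within about 1 mm of where it stood. Next, the middle one.

```bash
python3 -m inch '[[1,[0.065,-0.183,0.01],[0,0,0.73]],[1,[0.065,-0.183,0.01],[0,0,0.73]],[1,[0.065,-0.183,0.01],[0,0,0.73]],[1,[0.065,-0.183,0.01],[0,0,0.73]],[1,[0.065,-0.183,0.01],[0,0,0.73]]]'
python3 -c "
from h import *
camera('wrist');look('w5',.048,(.43,.0125));plan([.430,.0125,.15],156)"
```

```text
clock: 11.15
ee_pos: [0.4279, 0.01, 0.1508]
ee_rot: [179.8, 0.3, 162.4]
force: [0.6, 0.6, 0.0]
finger_gap: 0.0851
expected px [261.8 183.4]
plate [0, 0, 512, 329, 93622] ((434.3465270996094, 3.957244873046875), (523.8305053710938, 333.477294921875), 71.90563201904297)
plate [242, 155, 40, 63, 2097] ((433.3324279785156, 11.399517059326172), (36.55730056762695, 63.85780334472656), 67.62626647949219)
shift [-0.0009, 0.0034, 0.0008] turn [0.004, 0.004, 0.11] rows>= 0.9
```

```bash
python3 -m inch '[[1,[-0.003,0,0.02],[0.003,0.003,0.08]],[1,[-0.003,0,0.03],[0.003,0.003,0.08]],[1,[-0.003,0,0.03],[0.003,0.003,0.08]]]'
python3 -c "
from h import *
camera('wrist');look('w6',.048,(.433,.0114));plan([.433,.0115,.0125],157.6)"
```

```text
clock: 11.5
ee_pos: [0.4284, 0.0091, 0.1177]
ee_rot: [-180.0, -0.2, 157.9]
force: [-0.5, 1.4, 0.6]
finger_gap: 0.0853
expected px [259.8 195. ]
plate [0, 0, 512, 330, 90356] ((426.385986328125, 8.07379150390625), (465.6792907714844, 295.0301818847656), 67.96330261230469)
plate [240, 161, 40, 68, 2565] ((433.54656982421875, 11.338790893554688), (34.87785339355469, 62.17851257324219), 68.0123291015625)
shift [-0.0022, 0.003, 0.1074] turn [0.001, -0.001, 0.006] rows>= 2.6
```

View pics/w6.png

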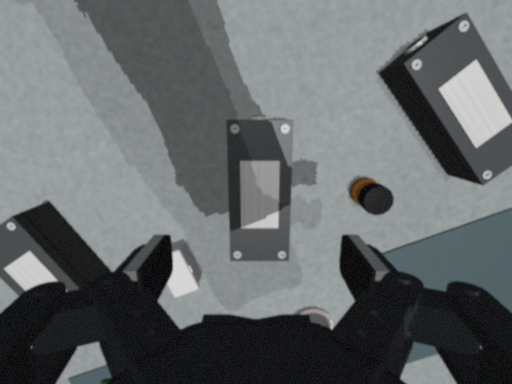

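The middle module is centred at (260,190), with jar and box clear of the fingers. Descending.

```bash
python3 -m inch '[[1,[-0.002,0.003,0.03],[0,0,0]],[1,[-0.002,0.003,0.06],[0,0,0]],[1,[-0.002,0.003,0.085],[0,0,0]],[1,[-0.002,0.003,0.1],[0,0,0]],[1,[-0.002,0.003,0.105],[0,0,0]]]'
python3 -c "
from h import *
camera('wrist');camera('wrist');st();plan([.4335,.0114,.0125],158)"
```

```text
clock: 12.02
ee_pos: [0.4311, 0.0123, 0.0132]
ee_rot: [-180.0, -0.3, 158.1]
force: [-1.0, -0.2, -0.6]
finger_gap: 0.0852
{'clock': 12.117, 'ee_pos': [0.432, 0.012, 0.015], 'ee_rot': [179.997, -0.158, 158.049], 'force': [-0.028, 0.399, -0.155], 'wrist_torque': [0.035, -0.013, -0.016], 'finger_gap': 0.085, 'joints': [1.548, 10.431, -39.993, 39.72, 0.066, 23.499]}
shift [-0.0013, -0.0002, 0.0022] turn [0.0, -0.003, 0.001] rows>= 0.1
```

```bash
python3 -m inch '[[-1,[-0.001,0,0.001],[0,-0.003,0]],[-1,[-0.001,0,0.001],[0,-0.003,0]],[-1,[-0.001,0,0.001],[0,-0.003,0]],[-1,[-0.001,0,0.001],[0,-0.003,0]],[-1,[-0.001,0,0.001],[0,-0.003,0]]]' 70
python3 -c "
from h import *
camera('wrist');st()"
python3 -m inch '[[-1,[0,0,-0.02],[0,0,0]],[-1,[0,0,-0.06],[0,0,0]],[-1,[0,0,-0.1],[0,0,0]],[-1,[-0.03,0,-0.14],[0,0,0]],[-1,[-0.06,0,-0.18],[0,0,0]]]' 70
python3 -c "
from h import *
camera('wrist');camera('wrist');camera('wrist');camera('wrist');samp(10);st()
plan([.49,-.01,.2],158,.65)"
```

```text
clock: 12.53
ee_pos: [0.4346, 0.0118, 0.0158]
ee_rot: [179.9, 0.2, 158.1]
force: [-4.1, 0.1, 13.1]
finger_gap: 0.052
{'clock': 12.583, 'ee_pos': [0.435, 0.012, 0.016], 'ee_rot': [179.934, 0.157, 158.057], 'force': [-3.673, -0.087, 14.285], 'wrist_torque': [-0.076, 0.86, 0.003], 'finger_gap': 0.052, 'joints': [1.551, 10.302, -39.98, 39.549, -0.002, 23.494]}
clock: 13.0
ee_pos: [0.48, -0.0069, 0.1854]
ee_rot: [179.9, 0.2, 158.1]
force: [1.5, -0.0, -2.9]
finger_gap: 0.0518
F [-0.11 -0.05 -3.48] T [-0.01   0.022  0.025] Ttool_y 0.017 +- 0.008 (sd 0.026) [1.7995e+02 1.2000e-01 1.5807e+02] [ 0.48  -0.007  0.182] t 13.7 dq 0.2
{'clock': 13.7, 'ee_pos': [0.48, -0.007, 0.182], 'ee_rot': [179.948, 0.121, 158.07], 'force': [0.002, 0.47, -3.436], 'wrist_torque': [-0.028, 0.04, 0.011], 'finger_gap': 0.052, 'joints': [-0.818, 5.626, -21.037, 63.206, 0.005, 21.112]}
shift [-0.0104, 0.0008, -0.0177] turn [0.0, 0.652, 0.001] rows>= 5.2
```

```bash
python3 -m inch '[[-1,[-0.01,0,-0.02],[0,0.62,0]],[-1,[-0.01,0,-0.02],[0,0.62,0]],[-1,[-0.01,0,-0.02],[0,0.62,0]],[-1,[-0.01,0,-0.02],[0,0.62,0]],[-1,[-0.01,0,-0.02],[0,0.62,0]]]' 
python3 -m inch '[[-1,[0,0,0],[0,0,0]],[-1,[0,0,0],[0,0,0]],[-1,[0,0,0],[0,0,0]],[-1,[0,0,0],[0,0,0]]]' 
python3 -c "
from h import *
samp(6)
plan([.49,-.01,.2],158,0)"
```

```text
clock: 14.12
ee_pos: [0.4907, -0.0109, 0.2029]
ee_rot: [179.9, -35.5, 158.1]
force: [0.4, -0.2, -2.9]
finger_gap: 0.0513
clock: 14.45
ee_pos: [0.4911, -0.0107, 0.2057]
ee_rot: [179.8, -35.1, 158.2]
force: [-0.5, 0.0, -2.7]
finger_gap: 0.0519
F [-0.08 -0.15 -3.02] T [-0.373 -0.958 -0.008] Ttool_y -1.028 +- 0.010 (sd 0.025) [179.79 -35.26 158.2 ] [ 0.491 -0.011  0.205] t 14.75 dq 1.4
shift [-0.0021, 0.0004, 0.0047] turn [0.002, -0.615, 0.002] rows>= 4.9
```

```bash
python3 -m inch '[[-1,[-0.002,0,0.005],[0,-0.615,0]],[-1,[-0.002,0,0.005],[0,-0.615,0]],[-1,[-0.002,0,0.005],[0,-0.615,0]],[-1,[-0.002,0,0.005],[0,-0.615,0]],[-1,[-0.002,0,0.005],[0,-0.615,0]]]' 
python3 -c "
from h import *
for i in range(4): camera('wrist')
samp(12)
plan([.5,-.01,.2],158,-.62)"
```

```text
clock: 15.17
ee_pos: [0.4898, -0.0102, 0.2013]
ee_rot: [179.7, 0.4, 158.1]
force: [-0.8, 0.6, -1.9]
finger_gap: 0.052
F [ 0.07  0.06 -2.77] T [-0.005 -0.025 -0.008] Ttool_y -0.025 +- 0.008 (sd 0.026) [ 1.7984e+02 -7.0000e-02  1.5807e+02] [ 0.49  -0.01   0.199] t 15.97 dq 0.4
shift [-0.0094, 0.0041, -0.0005] turn [0.003, -0.621, 0.0] rows>= 5.0
```

```bash
python3 -m inch '[[-1,[-0.01,0,0],[0,-0.62,0]],[-1,[-0.01,0,0],[0,-0.62,0]],[-1,[-0.01,0,0],[0,-0.62,0]],[-1,[-0.01,0,0],[0,-0.62,0]],[-1,[-0.01,0,0],[0,-0.62,0]]]' 
python3 -m inch '[[-1,[0,0,0],[0,0,0]],[-1,[0,0,0],[0,0,0]],[-1,[0,0,0],[0,0,0]],[-1,[0,0,0],[0,0,0]]]' 
python3 -c "
from h import *
samp(6)
plan([.49,-.01,.2],158,0)"
```

```text
clock: 16.38
ee_pos: [0.4987, -0.0142, 0.2002]
ee_rot: [179.7, 35.8, 157.8]
force: [0.5, -0.1, -3.3]
finger_gap: 0.0516
clock: 16.72
ee_pos: [0.5015, -0.0138, 0.2031]
ee_rot: [179.5, 35.9, 157.7]
force: [0.5, 0.2, -2.3]
finger_gap: 0.0516
F [ 0.04  0.38 -3.09] T [ 0.378  0.955 -0.007] Ttool_y 1.027 +- 0.009 (sd 0.021) [179.67  35.78 157.8 ] [ 0.499 -0.014  0.201] t 17.02 dq 0.9
shift [0.0088, 0.0005, -0.0056] turn [0.005, 0.625, -0.002] rows>= 5.0
```

```bash
python3 -m inch '[[-1,[0.009,0,-0.005],[0,0.625,0]],[-1,[0.009,0,-0.005],[0,0.625,0]],[-1,[0.009,0,-0.005],[0,0.625,0]],[-1,[0.009,0,-0.005],[0,0.625,0]],[-1,[0.009,0,-0.005],[0,0.625,0]]]' 
python3 -c "
from h import *
for i in range(4): camera('wrist')
samp(14)
plan([.49,-.01,.2],158,0)"
```

```text
clock: 17.43
ee_pos: [0.4918, -0.011, 0.2012]
ee_rot: [179.6, -0.1, 157.9]
force: [0.4, -0.8, -2.6]
finger_gap: 0.0515
F [-0.08 -0.   -3.06] T [-0.001  0.009  0.007] Ttool_y 0.008 +- 0.008 (sd 0.030) [1.7972e+02 1.0000e-02 1.5800e+02] [ 0.49 -0.01  0.2 ] t 18.33 dq 0.4
shift [0.0001, 0.0005, -0.0005] turn [0.005, 0.0, -0.0] rows>= 0.0
```

The middle module reads -0.025 after one tilt and +0.008 N m after the other. That's small and opposite in sign to what a sliding part would give, so it is silent. Setting it back.

```bash
python3 -c "
from h import *
plan([.4347,.0118,.065],158.06,0)"
```

```text
shift [0.0596, -0.0007, 0.1345] turn [0.005, 0.0, -0.001] rows>= 3.5
```

```bash
python3 -m inch '[[-1,[0.03,0,0.035],[0.005,0,0]],[-1,[0.06,-0.001,0.07],[0.005,0,0]],[-1,[0.06,-0.001,0.1],[0.005,0,0]],[-1,[0.06,-0.001,0.125],[0.005,0,0]],[-1,[0.06,-0.001,0.134],[0.005,0,0]]]' 
python3 -c "
from h import *
camera('wrist');camera('wrist');st();plan([.4347,.0118,.0195],158.06,0)"
```

```text
clock: 18.75
ee_pos: [0.4307, 0.0117, 0.0622]
ee_rot: [-179.9, -0.3, 158.0]
force: [-1.1, 0.0, -3.6]
finger_gap: 0.0518
{'clock': 18.85, 'ee_pos': [0.433, 0.012, 0.064], 'ee_rot': [-179.914, -0.154, 157.997], 'force': [0.628, -0.517, -3.757], 'wrist_torque': [-0.002, 0.039, 0.01], 'finger_gap': 0.052, 'joints': [1.546, 6.774, -36.475, 46.927, -0.017, 23.549]}
shift [-0.0017, 0.0009, 0.0449] turn [-0.002, -0.003, -0.001] rows>= 1.1
```

```bash
python3 -m inch '[[-1,[-0.002,0.001,0.018],[-0.002,-0.003,0]],[-1,[-0.002,0.001,0.032],[-0.002,-0.003,0]],[-1,[-0.002,0.001,0.041],[-0.002,-0.003,0]],[-1,[-0.002,0.001,0.045],[-0.002,-0.003,0]],[-1,[-0.002,0.001,0.045],[-0.002,-0.003,0]]]' 
python3 -c "
from h import *
camera('wrist');camera('wrist');st();plan([.4347,.0118,.0158],158.06,0)"
```

```text
clock: 19.27
ee_pos: [0.4356, 0.0117, 0.0197]
ee_rot: [180.0, 0.0, 158.0]
force: [-0.5, 0.5, -3.0]
finger_gap: 0.0516
{'clock': 19.367, 'ee_pos': [0.436, 0.012, 0.02], 'ee_rot': [179.942, 0.086, 157.991], 'force': [0.089, 0.629, -3.293], 'wrist_torque': [0.017, 0.024, -0.003], 'finger_gap': 0.052, 'joints': [1.521, 10.125, -39.447, 40.326, 0.019, 23.53]}
shift [0.0013, -0.0004, 0.0045] turn [0.001, 0.002, -0.001] rows>= 0.1
```

```bash
python3 -m inch '[[-1,[0.001,0,0.003],[0.001,0.002,0]],[-1,[0.001,0,0.005],[0.001,0.002,0]],[-1,[0.001,0,0.005],[0.001,0.002,0]]]' 
python3 -c "
from h import *
camera('wrist');st()"
```

```text
clock: 19.62
ee_pos: [0.4362, 0.0121, 0.016]
ee_rot: [180.0, 0.1, 158.0]
force: [0.0, 0.3, 0.8]
finger_gap: 0.0519
{'clock': 19.667, 'ee_pos': [0.436, 0.012, 0.016], 'ee_rot': [179.955, 0.073, 157.994], 'force': [1.476, 0.141, 2.82], 'wrist_torque': [0.063, -0.028, 0.031], 'finger_gap': 0.051, 'joints': [1.583, 10.505, -39.675, 39.735, 0.013, 23.59]}
```

```bash
python3 -m inch '[[1,[0,0,0.001],[0,0,0]],[1,[0,0,0.001],[0,0,0]],[1,[0,0,0.001],[0,0,0]],[1,[0,0,0.001],[0,0,0]]]' 
python3 -m inch '[[1,[0,0,-0.03],[0,0,0]],[1,[0,0,-0.07],[0,0,0]],[1,[0,0,-0.11],[0,0,0]],[1,[0,0,-0.14],[0,0,0]],[1,[0,0,-0.145],[0,0,0]]]' 
python3 -c "
from h import *
camera('wrist');look('w7',.048,(.433,.0114));plan([.433,-.219,.15],190.5)"
```

```text
clock: 20.0
ee_pos: [0.4362, 0.0121, 0.0151]
ee_rot: [180.0, 0.1, 158.0]
force: [-0.4, 0.2, -0.1]
finger_gap: 0.0857
clock: 20.42
ee_pos: [0.4395, 0.0122, 0.1655]
ee_rot: [179.8, 0.5, 158.0]
force: [-0.2, -0.4, 0.8]
finger_gap: 0.0855
expected px [252.7 174.8]
plate [0, 0, 512, 329, 93433] ((446.2853698730469, -0.490936279296875), (551.5393676757812, 350.36505126953125), 68.08638000488281)
plate [238, 146, 35, 60, 1936] ((435.5951232910156, 13.282920837402344), (35.103145599365234, 62.94098663330078), 68.28788757324219)
shift [-0.0823, -0.216, 0.0116] turn [0.001, 0.005, -0.567] rows>= 5.6
```

View pics/w7.png

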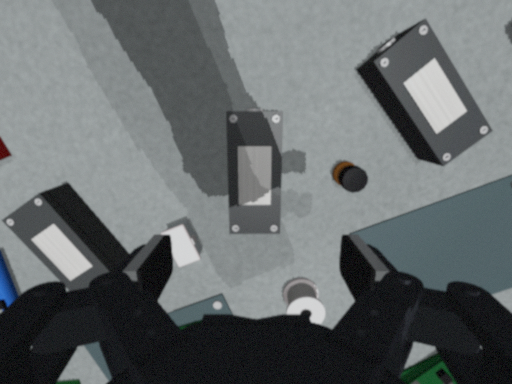

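The middle module is back upright at (255,173), within about 3 mm. Now the right one.

```bash
python3 -m inch '[[1,[-0.07,-0.185,0.01],[0,0,-0.57]],[1,[-0.07,-0.185,0.01],[0,0,-0.57]],[1,[-0.07,-0.185,0.01],[0,0,-0.57]],[1,[-0.07,-0.185,0.01],[0,0,-0.57]],[1,[-0.07,-0.185,0.01],[0,0,-0.57]]]'
python3 -c "
from h import *
camera('wrist');camera('wrist');look('w8',.048,(.433,-.219));plan([.433,-.219,.12],190.5)"
```

```text
clock: 20.93
ee_pos: [0.4323, -0.1642, 0.1504]
ee_rot: [179.9, 0.1, -171.5]
force: [2.1, -0.2, 0.3]
finger_gap: 0.0856
expected px [204.6 177. ]
plate [0, 0, 512, 329, 104818] ((437.9388122558594, -161.61227416992188), (332.5655822753906, 567.3889770507812), 8.051568031311035)
plate [183, 148, 42, 63, 2165] ((435.7677307128906, -220.05162048339844), (63.63392639160156, 36.52130889892578), 11.204124450683594)
shift [0.0069, -0.0538, 0.0302] turn [0.001, 0.002, -0.045] rows>= 1.5
```

```bash
python3 -m inch '[[1,[0.005,-0.03,0.015],[0,0,-0.05]],[1,[0.005,-0.055,0.03],[0,0,-0.05]],[1,[0.005,-0.055,0.03],[0,0,-0.05]],[1,[0.005,-0.055,0.03],[0,0,-0.05]]]'
python3 -c "
from h import *
camera('wrist');look('w9',.048,(.435,-.22));plan([.435,-.22,.0135],191)"
```

```text
clock: 21.42
ee_pos: [0.4335, -0.2188, 0.1181]
ee_rot: [179.8, -0.1, -169.3]
force: [0.4, 0.6, 0.9]
finger_gap: 0.0853
expected px [254.5 192.9]
plate [0, 0, 512, 328, 99238] ((408.8545227050781, -227.75714111328125), (308.445556640625, 443.263916015625), 1.213399052619934)
plate [235, 159, 40, 69, 2523] ((436.1416320800781, -219.85824584960938), (62.92970275878906, 35.729000091552734), 10.699782371520996)
shift [-0.0001, -0.002, 0.1061] turn [0.003, 0.001, -0.004] rows>= 2.5
```

View pics/w9.png

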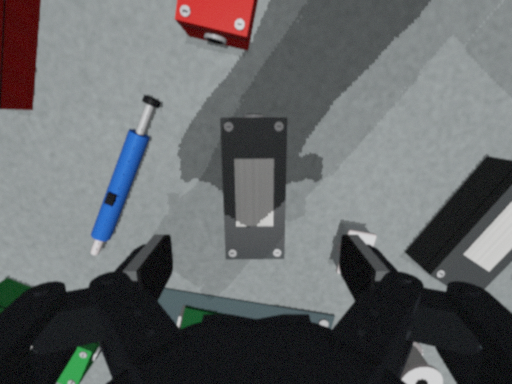

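The right module is centred at (254,190). The pump and box are clear of the fingers.

```bash
python3 -m inch '[[1,[-0.002,-0.002,0.03],[0.003,0,0]],[1,[-0.002,-0.002,0.06],[0.003,0,0]],[1,[-0.002,-0.002,0.085],[0.003,0,0]],[1,[-0.002,-0.002,0.1],[0.003,0,0]],[1,[-0.002,-0.002,0.105],[0.003,0,0]]]'
python3 -c "
from h import *
camera('wrist');camera('wrist');st();plan([.436,-.2198,.0125],190.7)"
```

```text
clock: 21.93
ee_pos: [0.4351, -0.2173, 0.0125]
ee_rot: [179.9, -0.1, -169.1]
force: [-0.2, 0.1, -0.1]
finger_gap: 0.0856
{'clock': 22.033, 'ee_pos': [0.436, -0.218, 0.014], 'ee_rot': [179.943, -0.017, -169.13], 'force': [0.242, 0.912, 0.099], 'wrist_torque': [-0.001, 0.078, -0.052], 'finger_gap': 0.085, 'joints': [-26.606, 15.63, -33.095, 41.324, 0.035, -37.476]}
shift [0.0006, -0.0014, 0.0017] turn [0.001, -0.0, 0.003] rows>= 0.1
```

```bash
python3 -m inch '[[-1,[0,-0.001,0],[0,0,0]],[-1,[0,-0.001,0],[0,0,0]],[-1,[0,-0.001,0],[0,0,0]],[-1,[0,-0.001,0],[0,0,0]],[-1,[0,-0.001,0],[0,0,0]]]' 70
python3 -c "
from h import *
camera('wrist');st()"
python3 -m inch '[[-1,[0,0,-0.02],[0,0,0]],[-1,[0,0,-0.06],[0,0,0]],[-1,[0,0,-0.1],[0,0,0]],[-1,[-0.03,0,-0.14],[0,0,0]],[-1,[-0.06,0,-0.18],[0,0,0]]]' 70
python3 -c "
from h import *
for i in range(4): camera('wrist')
samp(10)
plan([.49,-.21,.2],190.8,.65)"
```

```text
clock: 22.45
ee_pos: [0.4378, -0.2195, 0.0165]
ee_rot: [180.0, 0.1, -169.1]
force: [-2.6, 3.3, 13.4]
finger_gap: 0.0518
{'clock': 22.5, 'ee_pos': [0.438, -0.219, 0.016], 'ee_rot': [179.988, 0.137, -169.122], 'force': [-3.631, 3.55, 12.669], 'wrist_torque': [0.628, 0.613, 0.044], 'finger_gap': 0.052, 'joints': [-26.688, 15.512, -32.894, 41.493, 0.093, -37.566]}
clock: 22.92
ee_pos: [0.4858, -0.2101, 0.1859]
ee_rot: [-180.0, 0.2, -169.2]
force: [2.3, -0.8, -4.7]
finger_gap: 0.0511
F [-0.   -0.01 -4.33] T [0.003 0.011 0.006] Ttool_y 0.010 +- 0.012 (sd 0.038) [ 1.7997e+02  1.0000e-01 -1.6914e+02] [ 0.486 -0.21   0.183] t 23.62 dq 0.3
shift [-0.0039, -0.0006, -0.0171] turn [0.0, 0.652, 0.001] rows>= 5.2
```

```bash
python3 -m inch '[[-1,[-0.01,0,-0.02],[0,0.62,0]],[-1,[-0.01,0,-0.02],[0,0.62,0]],[-1,[-0.01,0,-0.02],[0,0.62,0]],[-1,[-0.01,0,-0.02],[0,0.62,0]],[-1,[-0.01,0,-0.02],[0,0.62,0]]]' 
python3 -m inch '[[-1,[0,0,0],[0,0,0]],[-1,[0,0,0],[0,0,0]],[-1,[0,0,0],[0,0,0]],[-1,[0,0,0],[0,0,0]]]' 
python3 -c "
from h import *
samp(6)
plan([.495,-.21,.2],190.8,0)"
```

```text
clock: 24.03
ee_pos: [0.4975, -0.2083, 0.2037]
ee_rot: [-179.9, -35.5, -169.2]
force: [2.5, -1.3, -5.0]
finger_gap: 0.0511
clock: 24.37
ee_pos: [0.4978, -0.2089, 0.2067]
ee_rot: [-179.7, -35.1, -169.3]
force: [-0.1, 0.3, -3.1]
finger_gap: 0.0507
F [-0.25 -0.39 -3.89] T [ 0.222 -1.105  0.005] Ttool_y -1.127 +- 0.022 (sd 0.053) [-179.79  -35.27 -169.28] [ 0.497 -0.209  0.206] t 24.67 dq 1.5
shift [-0.0013, -0.0009, 0.0064] turn [-0.003, -0.616, -0.0] rows>= 4.9
```

```bash
python3 -m inch '[[-1,[-0.002,0,0.005],[0,-0.615,0]],[-1,[-0.002,0,0.005],[0,-0.615,0]],[-1,[-0.002,0,0.005],[0,-0.615,0]],[-1,[-0.002,0,0.005],[0,-0.615,0]],[-1,[-0.002,0,0.005],[0,-0.615,0]]]' 
python3 -c "
from h import *
for i in range(4): camera('wrist')
samp(12)
plan([.505,-.21,.2],190.8,-.62)"
```

```text
clock: 25.08
ee_pos: [0.4961, -0.2091, 0.2025]
ee_rot: [-179.7, 0.4, -169.1]
force: [-0.3, -0.3, -3.2]
finger_gap: 0.0509
F [ 0.26 -0.26 -4.32] T [ 0.006  0.011 -0.002] Ttool_y 0.009 +- 0.007 (sd 0.025) [-1.7985e+02 -6.0000e-02 -1.6915e+02] [ 0.496 -0.209  0.2  ] t 25.88 dq 0.4
shift [-0.0082, -0.0029, 0.0004] turn [-0.002, -0.621, 0.002] rows>= 5.0
```

```bash
python3 -m inch '[[-1,[-0.01,0,0],[0,-0.62,0]],[-1,[-0.01,0,0],[0,-0.62,0]],[-1,[-0.01,0,0],[0,-0.62,0]],[-1,[-0.01,0,0],[0,-0.62,0]],[-1,[-0.01,0,0],[0,-0.62,0]]]' 
python3 -m inch '[[-1,[0,0,0],[0,0,0]],[-1,[0,0,0],[0,0,0]],[-1,[0,0,0],[0,0,0]],[-1,[0,0,0],[0,0,0]]]' 
python3 -c "
from h import *
samp(6)
plan([.49,-.21,.2],190.8,0)"
```

```text
clock: 26.3
ee_pos: [0.5059, -0.2069, 0.2015]
ee_rot: [-179.6, 35.8, -168.9]
force: [-0.0, -0.5, -4.4]
finger_gap: 0.0506
clock: 26.63
ee_pos: [0.5084, -0.2082, 0.2041]
ee_rot: [-179.4, 35.9, -168.7]
force: [0.7, -0.6, -4.3]
finger_gap: 0.0508
F [-0.09 -0.04 -4.24] T [-0.212  1.132 -0.021] Ttool_y 1.152 +- 0.013 (sd 0.031) [-179.59   35.79 -168.83] [ 0.507 -0.207  0.202] t 26.93 dq 0.8
shift [0.0149, 0.0001, -0.0084] turn [-0.005, 0.625, 0.004] rows>= 5.0
```

```bash
python3 -m inch '[[-1,[0.013,0,-0.008],[0,0.625,0]],[-1,[0.013,0,-0.008],[0,0.625,0]],[-1,[0.013,0,-0.008],[0,0.625,0]],[-1,[0.013,0,-0.008],[0,0.625,0]],[-1,[0.013,0,-0.008],[0,0.625,0]]]' 
python3 -c "
from h import *
for i in range(4): camera('wrist')
samp(14)
plan([.49,-.21,.2],190.8,0)"
```

```text
clock: 27.35
ee_pos: [0.4936, -0.21, 0.203]
ee_rot: [-179.5, -0.1, -169.0]
force: [0.7, -1.2, -4.3]
finger_gap: 0.0511
F [-0.1  -0.23 -4.09] T [ 0.02  -0.062 -0.004] Ttool_y -0.065 +- 0.010 (sd 0.036) [-179.66    0.   -169.08] [ 0.492 -0.21   0.201] t 28.25 dq 0.3
shift [0.0017, 0.0002, 0.0009] turn [-0.006, 0.0, 0.002] rows>= 0.1
```

The right module shows a swing of about 0.07 N m in the expected direction. Repeating the + tilt to confirm.

```bash
python3 -m inch '[[-1,[0,0,0],[0,0.62,0]],[-1,[0,0,0],[0,0.62,0]],[-1,[0,0,0],[0,0.62,0]],[-1,[0,0,0],[0,0.62,0]],[-1,[0,0,0],[0,0.62,0]]]' 
python3 -m inch '[[-1,[0,0,0],[0,0.08,0]],[-1,[0,0,0],[0,0.08,0]],[-1,[0,0,0],[0,0.08,0]],[-1,[0,0,0],[0,0.08,0]],[-1,[0,0,0],[0,0.08,0]]]' 
python3 -c "
from h import *
samp(10)
plan([.495,-.21,.2],190.8,0)"
```

```text
clock: 28.67
ee_pos: [0.4934, -0.2098, 0.2016]
ee_rot: [-179.5, -35.6, -169.4]
force: [0.0, -0.0, -4.6]
finger_gap: 0.0507
clock: 29.08
ee_pos: [0.4935, -0.2104, 0.204]
ee_rot: [-179.3, -39.9, -169.6]
force: [-0.8, 0.3, -2.3]
finger_gap: 0.0507
F [-0.23  0.15 -3.93] T [ 2.380e-01 -1.261e+00  1.000e-03] Ttool_y -1.283 +- 0.012 (sd 0.038) [-179.41  -40.18 -169.43] [ 0.493 -0.21   0.202] t 29.58 dq 0.7
shift [-0.0024, -0.0005, 0.0003] turn [-0.008, -0.701, -0.0] rows>= 5.6
```

```bash
python3 -m inch '[[-1,[-0.002,0,0],[-0.008,-0.6,0]],[-1,[-0.002,0,0],[-0.008,-0.6,0]],[-1,[-0.002,0,0],[-0.008,-0.6,0]],[-1,[-0.002,0,0],[-0.008,-0.6,0]],[-1,[-0.002,0,0],[-0.008,-0.6,0]]]' 
python3 -c "
from h import *
camera('wrist');plan([.495,-.21,.2],190.8,0)"
```

```text
clock: 30.0
ee_pos: [0.4946, -0.2097, 0.2016]
ee_rot: [-179.9, -5.4, -169.2]
force: [0.4, 0.1, -3.6]
finger_gap: 0.0507
shift [-0.005, -0.0014, 0.0011] turn [-0.002, -0.094, -0.002] rows>= 0.8
```

```bash
python3 -m inch '[[-1,[-0.003,-0.001,0],[-0.002,-0.098,0]],[-1,[-0.003,-0.001,0],[-0.002,-0.098,0]],[-1,[-0.003,-0.001,0],[-0.002,-0.098,0]]]' 
python3 -c "
from h import *
for i in range(4): camera('wrist')
samp(16)
plan([.495,-.21,.2],190.8,-.62)"
```

```text
clock: 30.3
ee_pos: [0.4902, -0.2098, 0.201]
ee_rot: [179.9, 0.1, -169.4]
force: [0.5, -0.1, -3.4]
finger_gap: 0.0506
F [ 0.13  0.07 -3.97] T [-0.017  0.053  0.007] Ttool_y 0.056 +- 0.007 (sd 0.029) [ 179.99    0.25 -169.33] [ 0.493 -0.21   0.201] t 31.3 dq 0.1
shift [-0.002, -0.0004, 0.0014] turn [-0.001, -0.616, -0.002] rows>= 4.9
```

Confirmed: the right module's level torque goes to +0.056 after the + tilt and -0.065 N m after the - tilt. That swing of 0.12 matches 120 g moving about 90 mm, so this is the rattling one. Carrying it to the free mat.

```bash
python3 -c "
from h import *
print(px2w('top',[[200.1,140.3]],.003))
im=cv2.imread('pics/top0.png'); 
plan([.637,.201,.2],190.8,0)"
```

```text
[[0.63653958 0.2020096  0.003     ]]
shift [-0.2176, 0.3772, 0.0024] turn [0.0, 0.004, -0.002] rows>= 10.4
```

```bash
python3 -m inch '[[-1,[-0.015,0.026,0],[0,0,0]],[-1,[-0.035,0.061,0],[0,0,0]],[-1,[-0.055,0.096,0],[0,0,0]],[-1,[-0.075,0.13,0],[0,0,0]],[-1,[-0.09,0.156,0],[0,0,0]]]' 
python3 -m inch '[[-1,[-0.02,0.034,0],[0,0,0]],[-1,[-0.04,0.069,0],[0,0,0]],[-1,[-0.06,0.104,0],[0,0,0]],[-1,[-0.08,0.138,0],[0,0,0]],[-1,[-0.09,0.156,0],[0,0,0]]]' 
python3 -c "
from h import *
camera('wrist');camera('wrist');st();plan([.637,.201,.2],190.8,0)"
```

```text
clock: 31.72
ee_pos: [0.5533, -0.0373, 0.202]
ee_rot: [179.9, 0.3, -169.3]
force: [-0.4, 0.1, -3.7]
finger_gap: 0.0504
clock: 32.13
ee_pos: [0.6138, 0.1373, 0.2025]
ee_rot: [179.8, 0.4, -169.1]
force: [0.5, -0.5, -4.0]
finger_gap: 0.0509
{'clock': 32.233, 'ee_pos': [0.614, 0.137, 0.202], 'ee_rot': [179.857, 0.339, -169.011], 'force': [-0.398, 0.582, -4.487], 'wrist_torque': [-0.074, 0.055, 0.049], 'finger_gap': 0.051, 'joints': [12.489, 20.828, 0.941, 69.77, 0.135, 1.5]}
shift [-0.0352, 0.0586, 0.0024] turn [0.003, 0.006, 0.003] rows>= 1.6
```

```bash
python3 -m inch '[[-1,[-0.015,0.026,0.001],[0.003,0.006,0]],[-1,[-0.03,0.05,0.002],[0.003,0.006,0]],[-1,[-0.035,0.059,0.002],[0.003,0.006,0]],[-1,[-0.035,0.059,0.002],[0.003,0.006,0]],[-1,[-0.035,0.059,0.002],[0.003,0.006,0]]]' 
python3 -c "
from h import *
for i in range(3): camera('wrist')
st();plan([.637,.201,.2],190.8,0)
for n in ['top','scene','wrist']: cv2.imwrite(f'pics/f_{n}.png',camera(n)[:,:,::-1])"
```

```text
clock: 32.65
ee_pos: [0.6363, 0.2007, 0.2]
ee_rot: [-179.9, -0.1, -169.0]
force: [-0.9, 0.5, -4.6]
finger_gap: 0.051
{'clock': 32.8, 'ee_pos': [0.636, 0.2, 0.201], 'ee_rot': [-179.942, -0.029, -169.088], 'force': [-0.837, 0.032, -3.802], 'wrist_torque': [-0.007, 0.074, -0.005], 'finger_gap': 0.051, 'joints': [17.466, 25.509, 7.603, 72.129, -0.055, 6.553]}
shift [-0.0009, 0.001, 0.0006] turn [-0.001, -0.001, 0.002] rows>= 0.0
```

View pics/f_top.png

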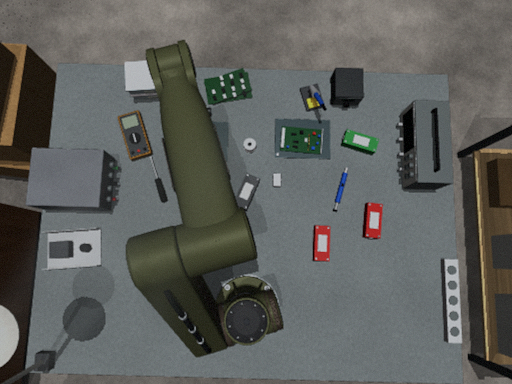

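View pics/f_scene.png

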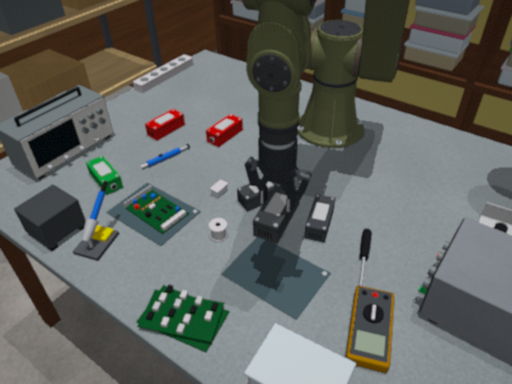

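View pics/f_wrist.png

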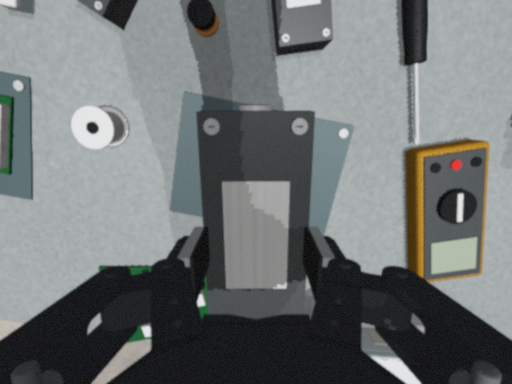

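The pictures show the module held level over the free mat, with everything else undisturbed. I'll cross-check the mat's middle using the visible mat corners at (187,93) and (352,125).

```bash
python3 -c "
from h import *
print(px2w('wrist',[[187,93],[352,125],[172,211]],.003).round(3))
p=px2w('top',[[(65/4.7)+160,45/4.7+110],[322/4.7+160,57/4.7+110],[315/4.7+160,240/4.7+110],[52/4.7+160,228/4.7+110]],.003);print(p.round(3),p.mean(0));st()"
```

```text
[[0.562 0.098 0.003]
 [0.56  0.31  0.003]
 [0.719 0.097 0.003]]
[[0.719 0.311 0.003]
 [0.715 0.092 0.003]
 [0.555 0.092 0.003]
 [0.559 0.313 0.003]] [0.63706489 0.20195636 0.003     ]
{'clock': 32.95, 'ee_pos': [0.637, 0.2, 0.201], 'ee_rot': [-179.964, 0.005, -169.082], 'force': [0.51, -0.138, -4.399], 'wrist_torque': [0.02, 0.088, 0.011], 'finger_gap': 0.051, 'joints': [17.483, 25.51, 7.632, 72.121, -0.037, 6.566]}
```

```bash
python3 -c "
from h import *
print(sign_off())"
```

```text
the job is handed in; nothing more can be done
None
```

The right-hand module is the one that rattles, and I handed the job in at about 33 s with it held level over the middle of the free mat.

**Finding it:** I lifted each module in turn, tilted it about 0.6 rad each way, and read the wrist torque with it level again after each tilt. A loose 120 g part should swing that reading by about 0.11 N m.

| Module | Level torque after + tilt (N m) | Level torque after − tilt (N m) | Result |
|---|---|---|---|
| Left | 0.002 | 0.009 | silent |
| Middle | −0.025 | +0.008 | silent (the change is small and in the wrong direction) |
| Right | +0.056 | −0.065 | loose part |

One reading disagreed: the right module's first + tilt gave only +0.009. I repeated it at about 40° with a longer hold and got the +0.056 in the table.

**Setting back:** Wrist pictures showed the silent modules upright again, the left within about 1 mm of where it stood and the middle within about 3 mm.

**Final position:** The tool is at (0.637, 0.200, 0.201), within 0.1° of level. The mat's middle measured about (0.637, 0.202) in both the top and wrist pictures. The module's middle is about 0.206 m above the mat, still gripped at 70 N. In the last pictures the other things look where they were, though the arm hid part of the bench from the top camera.

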